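# Hold a cattle ear tag in the shielded bench reader

### The arm

A 6-joint arm with a two-finger parallel gripper is mounted at the origin on the work surface. World frame = base frame: x ahead of the robot, y to its left, z up, the work surface at z = 0. Lengths are in m, angles in rad, forces in N, time in s.
With the tool pointing down it reaches from about 0.35 to 0.975 m from the base axis. Payload 4.9 kg.
Tool frame: the origin (TCP) lies at the very end of the fingers, on their centre line; the grasp point (between the pads) lies behind it (manip.grip_depth is the z of the grasp point in the tool frame, in m); z points along the fingers, y is the direction in which the jaws open and shut (so a half turn about z gives the same grasp; the last joint's range is limited). The gripper opens to 85 mm and grips with 20 to 120 N. Pads are 22 mm wide; open, the fingers measure 114 mm over their backs; the gripper's body (76 mm by 85 mm) begins 54 mm behind the grasp point. The pads swing forward as they close: fully open they stand 13 mm farther back than shut.
Start: joints at [1.117, 0.053, 1.613, -0, 1.476, -0.119], TCP at [0.205, 0.59, 0.231] pointing down, gripper open.
Joint ranges: [-3.01, 3.01], [-1.01, 2.22], [0.06, 2.58], [-1.02, 4.17], [0.09, 2.62], [-3.14, 3.14]. Speed limits (rad/s): [2.57, 2.57, 3.14, 3.14, 3.14, 3.14].

### API

Orientations are given as a unit quaternion [w, x, y, z].
In Python, from plant import state, optics, manip, silhouettes, place_of gives the robot as it stands. The module is installed in compiled form; this text tells all that it offers.
- The arm moves only by the tool jog_arm, never from a script. Its argument "increments" is a list of rows, each an object with "slide": the shift along the tool's x, y, z in mm, a list of three; "rotation": the turn, a rotation vector about the tool's x, y, z in degrees, a list of three. A call has 1 to 20 rows; each row shifts and turns the commanded pose from where the row before left it, along the tool's axes as they then stand; what a row does not reach is not made up. A row lasts 1/12 s, in which the tool goes at most 41.7 mm and 7.16 degrees, less where a joint would pass 70% of its speed; a pose out of reach is approached as far as the arm can. A call with a gripper value outside its range is refused whole. "fingers" is the opening, from 0 (shut) to 1 (fully open), set as the call begins (left out, the last holds). The fingers move at their own pace and stop on an object; the grip force is fixed at half the most. Time passes only in rows, so rows that do not move let the fingers close. It gives the time, the measured TCP pose, the force and the opening at its end, in the units of the state.
- state(): the state, without advancing time (a new reading comes with each control period).
- optics.grab_frame(name): name is "side" or "top" or "wrist"; returns a dict with "frame" (400x640x3 uint8, blue, green, red), "camera_matrix" (3x3 intrinsics, pixels), "R" (3x3) and "t" (3): a world point X has camera coordinates R X + t. Camera axes: x right, y down, z forward; pixel columns grow to the right and rows downward; lengths in m; the calibration is good to about 2 mm. A picture is of the moment at which its call begins. There is no depth.
- manip.job_done(): hands the job in, once; it reports no verdict.
Trained networks look in the newest picture that a camera, given by its name, has taken for a name from the list of things; names that differ only in an ending like _2 or _b are one class to them, and where a whole thing is asked for, a point or a joint stands for the part that bears it (a point fixed in the world has none). Each returns a list of dicts, best first, with "score" (0 to 1); they miss things now and then, are a little off and sometimes report something else, mostly with a low value. They report only what shows in the picture. A call takes as long as a camera call. They do not tell look-alikes from the thing itself.
- silhouettes(thing, camera): "mask" (400x640 bool, what is visible of it) and "bbox" ([left, top, right, bottom] in pixels, round what is visible of it).
- place_of(thing, camera): "uv" ([column, row] in pixels: a listed point, or the origin of a listed thing).
The state is a dict: "time": time; "joint_pos": joint angles; "joint_vel": joint speeds; "joint_efforts": joint torques, N m; "tool_pos": TCP position; "tool_rot": TCP orientation; "contact_force": force on the tool from outside, world axes, zero at the start; "ft_torque": the same for the moment, N m; "gripper_width": opening from 0.0 (shut) to 1.0 (fully open).
Only numpy, scipy, OpenCV 4.12 (cv2) and the standard library are available. Lean on these libraries where they do the work, as an engineer would, in place of code of your own. Each camera call takes 0.05 s, during which the arm holds its last target.

### The job

Scan the cattle tag: press the button on top of the tag reader fully down and let it come up again, then pick up the carrier with the wide blade (the cattle tag) by its handle and pass the blade, level, through the slot in the reader's front until the tag lies centred under the clear window. Finish while still holding the carrier there in the gripper, steady and not wedged against the slot. Leave the narrow carrier, the tag pliers, the phone and the mug where they are.

Things in the scene. Friction and masses are not known exactly. Their poses are not given: they have to be found in the camera images.
- reader: bench ear-tag reader, a grey steel box fixed to the table left or right of its middle: 150 mm deep (x), 200 wide (y), 75 high; front wall 4 mm, inside empty, back wall 146 mm behind the front face. Origin on the table under the middle of the front face, which looks to the robot (turned up to 0.25 rad); +x points into the box, +z up
- slot (a point): centre of the reader's slot in the plane of the front face, 40 mm above the table; axes as the reader's. A level opening 60 mm wide (y), 10 mm high (z): 4 mm wider and 2 mm higher than the wide blade. Black flared lips stand 7 mm out from the face and widen the mouth by 4 mm on every side; behind the front wall it is free
- window (a point): centre of the clear window, 60 (x) x 66 mm (y), in the reader's top, 75 mm above the table, 42 mm behind the front face, straight above the line through the slot. The tag is centred under it when the blade's tip is 75 mm inside the front face. A dark display lies to its +y side, the button to its -y side
- button_top (a point): centre of the top of the push button's cap: steel, 26 mm diameter, in a black housing on the reader's top, 47 mm behind the front face and 66 mm to the reader's -y side; pressed straight down
- button (a joint): travel of the push button: 0 up, 0.006 m fully down; a spring brings it back up; fully down takes about 5 N
- mat: black rubber mat, 260 (x) x 210 (y) x 3 mm, fixed to the table on the side away from the reader, both carriers side by side on it, handles to the robot; origin on the table under its middle
- cattle_carrier: the wide tag carrier (to be used), rigid white plastic, 55 to 100 g. Handle: bar 18 mm wide, 20 high, x = -45 to +35 mm. Blade: flat plate 56 mm wide, 8 thick, x = +35 to +130, underside flush with the handle's, nose corners cut back; a blue ear tag, 55 long, flush in its top, its middle 33 mm behind the tip. Origin on the underside, mid-width of the handle; +x to the tip, +z up
- cattle_carrier_tip (a point): middle of the wide blade's front edge at half its thickness: 130 mm ahead of the carrier's origin, 4 mm above its underside
- sheep_carrier: the narrow tag carrier, to be left alone: same handle, length, origin and axes, but the blade is only 34 mm wide; beside the wide one on the mat, on either side
- applicator: tag applicator pliers, aluminium with black grips, 215 mm long, 20 high, lying on the table to the right of the work; origin on the table near the pivot
- phone: mobile phone, 150 x 74 x 9 mm, flat on the table to the left of the work; origin under its middle
- mug: white mug, 82 mm across, 95 mm high, to the left beyond the phone; origin under its middle
Not all that is in view belongs to the job. What is shaped like the cattle_carrier but orange, purple or red is not meant.

How it is judged:
On the way, in this order (a step that is already met when the one before it is completed fails the run):
1. the reader's button is pressed fully down (value of joint button above 0.005 m), for 0.05 s.
2. the button is let up again (value of joint button below 0.001 m), for 0.1 s.
3. the wide carrier is lifted off the mat in the gripper (height (world z) of cattle_carrier above 0.015 m and contact force between the fingers and cattle_carrier above 1 N), for 0.2 s.
At the end, for the whole second after the job is handed in: the fingers grip the wide carrier (over 1 N), its blade through the slot: tip 64 to 87 mm inside the front face, within 12 mm sideways and 6 mm in height of the slot centre, level and in line within 0.1 rad, at rest, pushing on the reader with under 8 N; the button is up (x of cattle_carrier_tip in the frame of slot between 0.064 and 0.087 m and y of cattle_carrier_tip in the frame of slot between -0.012 and 0.012 m and z of cattle_carrier_tip in the frame of slot between -0.006 and 0.006 m and angle between the x axis of cattle_carrier and the x axis of reader, either way round below 0.1 rad and angle between cattle_carrier's own z axis and vertical below 0.1 rad and contact force between the fingers and cattle_carrier above 1 N and contact force between cattle_carrier and reader below 8 N and linear speed of cattle_carrier below 0.02 m/s and value of joint button below 0.001 m); the arm keeps its last pose, push and grip.
It fails at once if the narrow carrier is moved more than 25 mm (distance of sheep_carrier from where it was at the start of the episode above 0.025 m).
It fails at once if the tag pliers are moved more than 25 mm (distance of applicator from where it was at the start of the episode above 0.025 m).
It fails at once if the phone is moved more than 25 mm (distance of phone from where it was at the start of the episode above 0.025 m).
It fails at once if the mug is moved more than 25 mm (distance of mug from where it was at the start of the episode above 0.025 m).
It also fails if it takes over 61 s, if anything falls off the work surface, if the arm or the gripper's body presses on something with over 40 N, if the wrist force passes 120 N, or if a joint passes its speed limit or range.

## Working session

There is one attempt and no reset: what is moved stays moved. The work goes in short steps, Python scripts to look and compute and a tool call to move; the robot and the scene stay as the last step left them, time stands still between calls to the robot, and variables do not carry over. Pictures are saved under pics/ and viewed, and the job is handed in when it is done.

Besides the shell and the picture viewer there is one more tool, called in YAML: its name, and indented under it one key for each argument. jog_arm: Moves the arm, as the interface text tells. Its arguments: {"type":"object","properties":{"increments":{"type":"array","items":{"type":"object","properties":{"slide":{"type":"array","items":{"type":"number"}},"rotation":{"type":"array","items":{"type":"number"}}}}},"fingers":{"type":"number"}},"required":["increments"]}

```bash
mkdir -p pics
cat > h.py <<'E'
import numpy as np, cv2
from plant import state, optics, manip, silhouettes, place_of
from scipy.spatial.transform import Rotation as Ro
def ray(f,uv,z):
    K,R,t=[np.array(f[k]) for k in("camera_matrix","R","t")]
    d=R.T@np.linalg.inv(K)@np.array([uv[0],uv[1],1.]); c=-R.T@t
    return c+d*(z-c[2])/d[2]
def proj(f,X):
    K,R,t=[np.array(f[k]) for k in("camera_matrix","R","t")]
    p=K@(R@np.array(X)+t); return p[:2]/p[2]
def rot(s=None):
    q=(s or state())["tool_rot"]; return Ro.from_quat([q[1],q[2],q[3],q[0]])
E
python3 - <<'E'
from h import *
s=state(); print(s["time"],s["tool_pos"],s["tool_rot"],manip.grip_depth); print(rot().as_matrix().round(3))
Z={"slot":.04,"window":.075,"button_top":None,"mat":0,"cattle_carrier":.003,"cattle_carrier_tip":.007,"sheep_carrier":.003,"reader":0,"applicator":0,"phone":0,"mug":0}
for c in("top","side"):
    f=optics.grab_frame(c); cv2.imwrite(f"pics/{c}0.png",f["frame"])
    print(c,"cam",(-np.array(f["R"]).T@f["t"]).round(3))
    for n,z in Z.items():
        if z is None:z=.085
        for r in place_of(n,c)[:3]: print(n,np.round(r["uv"],1),round(r["score"],2),ray(f,r["uv"],z).round(4))
E
```

```text
0.0 [0.2050668  0.58973437 0.23007162] [-2.81470425e-04  1.66603535e-01  9.86023428e-01 -9.91074837e-04] -0.0187
[[-0.944  0.329 -0.001]
 [ 0.329  0.944 -0.002]
 [ 0.    -0.002 -1.   ]]
top cam [0.223 0.    1.336]
slot [382.1 154.8] 0.64 [ 0.6102 -0.1892  0.04  ]
window [386.3 135.2] 0.69 [ 0.6555 -0.1988  0.075 ]
button_top [412.9 135.1] 0.49 [ 0.6503 -0.27    0.085 ]
mat [263.6 160.8] 0.94 [0.6142 0.1475 0.    ]
cattle_carrier [263.8 250.1] 0.97 [0.3568 0.1482 0.003 ]
cattle_carrier [188.3 281.8] 0.94 [0.2766 0.3544 0.003 ]
cattle_carrier [284.6 165.7] 0.89 [0.5969 0.0871 0.003 ]
cattle_carrier_tip [294.5 120.4] 0.86 [0.732  0.0559 0.007 ]
cattle_carrier_tip [415.7 228.6] 0.86 [ 0.4036 -0.2755  0.007 ]
cattle_carrier_tip [144.1 298. ] 0.84 [0.2369 0.4714 0.007 ]
sheep_carrier [245.1 173.4] 0.71 [0.5774 0.2003 0.003 ]
reader [381.2 161.6] 0.88 [ 0.6019 -0.1913  0.    ]
applicator [470.5 157.1] 0.92 [ 0.6078 -0.4502  0.    ]
applicator [382.1 158.2] 0.21 [ 0.612  -0.1945  0.    ]
phone [167.3 214.9] 0.62 [0.4641 0.419  0.    ]
mug [166.2 148.2] 0.81 [0.6603 0.4291 0.    ]
mug [414.  
[... 342 characters left out ...]
 182.6] 0.76 [0.6007 0.1097 0.003 ]
cattle_carrier [271.7 184.4] 0.76 [0.3606 0.1567 0.003 ]
cattle_carrier [242.6 153.8] 0.76 [0.2766 0.3399 0.003 ]
cattle_carrier_tip [367.1 186. ] 0.87 [0.7024 0.0652 0.007 ]
cattle_carrier_tip [240.8 203. ] 0.87 [0.2383 0.0919 0.007 ]
cattle_carrier_tip [311.5 281.3] 0.67 [ 0.4122 -0.2683  0.007 ]
sheep_carrier [328.4 167.2] 0.57 [0.5879 0.1935 0.003 ]
sheep_carrier [384.4 321.5] 0.26 [ 0.5909 -0.444   0.003 ]
reader [360.6 249.5] 0.69 [ 0.598  -0.1888  0.    ]
applicator [389.9 321.5] 0.96 [ 0.6075 -0.4467  0.    ]
phone [288.5 135.7] 0.56 [0.4736 0.4049 0.    ]
mug [328.4 126. ] 0.77 [0.6489 0.426  0.    ]
mug [385.9 323.9] 0.5 [ 0.5936 -0.4508  0.    ]
```

View pics/top0.png

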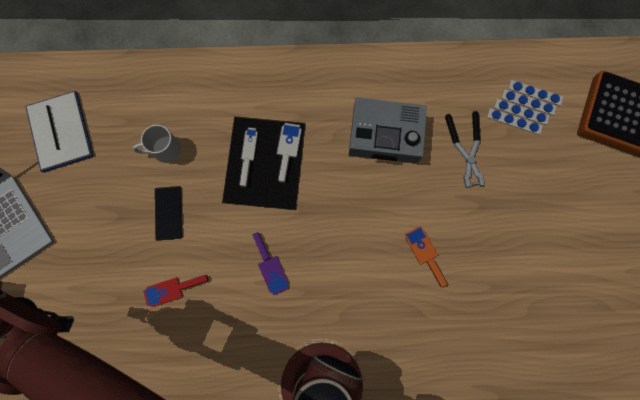

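View pics/side0.png

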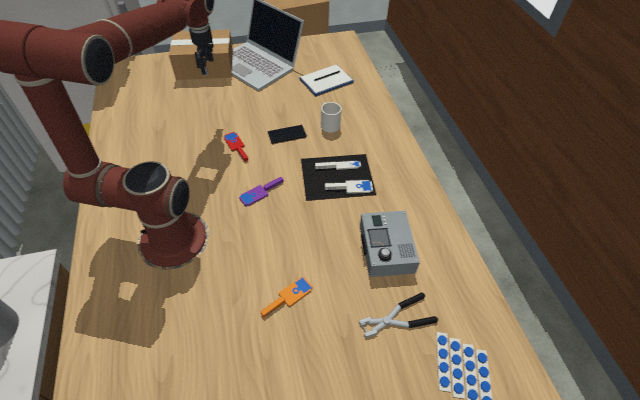

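The top view shows the white wide carrier (handle about 284,165, tip 291,125) beside the narrow one (246,170) on the mat. The reader is at (388,130) with its button at (412,137). The red, purple and orange carriers are look-alikes. I'll move over the mat first for a wrist view.

jog_arm:
  increments:
    - {"slide":[-15,-12,-2]}
    - {"slide":[-30,-23,-5]}
    - {"slide":[-30,-23,-5]}
    - {"slide":[-30,-23,-5]}
    - {"slide":[-30,-23,-5]}
    - {"slide":[-30,-23,-5]}
    - {"slide":[-30,-23,-5]}
    - {"slide":[-30,-23,-5]}
    - {"slide":[-30,-23,-5]}
    - {"slide":[-30,-23,-5]}
    - {"slide":[-30,-23,-5]}
    - {"slide":[-30,-23,-5]}
    - {"slide":[-30,-23,-5]}
    - {"slide":[-30,-23,-5]}
    - {"slide":[-30,-23,-5]}
    - {"slide":[-15,-12,-2]}
    - {"slide":[0,0,0]}
  fingers: 0

```text
invalid input
```

Run:
```python
from h import *
s=state(); print(s["time"],s["tool_pos"],rot().as_matrix().round(3))
f=optics.grab_frame("wrist"); cv2.imwrite("pics/w1.png",f["frame"]); print((-np.array(f["R"]).T@f["t"]).round(3))
np.savez("w1.npz",**f)
for n,z in {"cattle_carrier":.003,"cattle_carrier_tip":.007,"sheep_carrier":.003,"slot":.04,"button_top":.085,"window":.075}.items():
    for r in place_of(n,"wrist")[:3]: print(n,np.round(r["uv"],1),round(r["score"],2),ray(f,r["uv"],z).round(4))
for n in("cattle_carrier","sheep_carrier","reader"):
    for r in silhouettes(n,"wrist")[:3]: print(n,r["bbox"],round(r["score"],2))
```

```text
1.2 [0.20537191 0.59028991 0.2313246 ] [[-0.944  0.329  0.   ]
 [ 0.329  0.944  0.   ]
 [-0.     0.    -1.   ]]
[0.136 0.615 0.374]
cattle_carrier [138.  289.1] 0.97 [0.2766 0.3497 0.003 ]
cattle_carrier_tip [216.4 226.4] 0.84 [0.2339 0.4688 0.007 ]
cattle_carrier [0.6, 345.0, 12.9, 366.8] 0.72
cattle_carrier [97.3, 211.6, 233.9, 319.1] 0.64
```

View pics/w1.png

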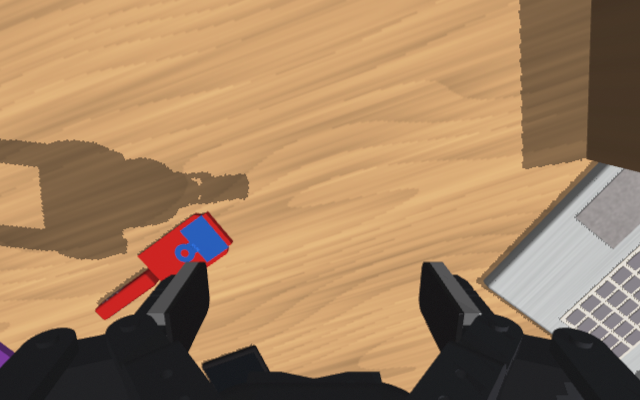

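The call was refused, probably because the rows had no rotation. The wrist camera also looks back towards the robot, so I'll turn the tool half round after the transfer.

jog_arm:
  increments:
    - {"slide":[-15,-12,-2],"rotation":[0,0,0]}
    - {"slide":[-30,-23,-5],"rotation":[0,0,0]}
    - {"slide":[-30,-23,-5],"rotation":[0,0,0]}
    - {"slide":[-30,-23,-5],"rotation":[0,0,0]}
    - {"slide":[-30,-23,-5],"rotation":[0,0,0]}
    - {"slide":[-30,-23,-5],"rotation":[0,0,0]}
    - {"slide":[-30,-23,-5],"rotation":[0,0,0]}
    - {"slide":[-30,-23,-5],"rotation":[0,0,0]}
    - {"slide":[-30,-23,-5],"rotation":[0,0,0]}
    - {"slide":[-30,-23,-5],"rotation":[0,0,0]}
    - {"slide":[-30,-23,-5],"rotation":[0,0,0]}
    - {"slide":[-30,-23,-5],"rotation":[0,0,0]}
    - {"slide":[-30,-23,-5],"rotation":[0,0,0]}
    - {"slide":[-15,-12,-2],"rotation":[0,0,0]}
    - {"slide":[0,0,0],"rotation":[0,0,5]}
  fingers: 0

```text
time: 2.95
tool_pos: [0.4772, 0.1756, 0.2961]
tool_rot: [0.001, 0.213, 0.977, -0.0]
contact_force: [-0.2, 0.5, -0.2]
gripper_width: -0.0
```

Run:
```python
from h import *
s=state(); print(s["time"],s["tool_pos"],s["joint_pos"],rot().as_matrix().round(3))
```

```text
2.95 [0.47717391 0.17555554 0.2961437 ] [ 2.06819796e-01 -2.61628833e-01  1.79733913e+00 -1.33418644e-03
  1.60422437e+00 -9.35402902e-01] [[-0.91   0.416  0.002]
 [ 0.416  0.91  -0.001]
 [-0.002 -0.    -1.   ]]
```

jog_arm:
  increments:
    - {"slide":[0,0,0],"rotation":[0,0,7]}
    - {"slide":[0,0,0],"rotation":[0,0,7]}
    - {"slide":[0,0,0],"rotation":[0,0,7]}
    - {"slide":[0,0,0],"rotation":[0,0,7]}
    - {"slide":[0,0,0],"rotation":[0,0,7]}
    - {"slide":[0,0,0],"rotation":[0,0,7]}
    - {"slide":[0,0,0],"rotation":[0,0,7]}
    - {"slide":[0,0,0],"rotation":[0,0,7]}
    - {"slide":[0,0,0],"rotation":[0,0,7]}
    - {"slide":[0,0,0],"rotation":[0,0,7]}
    - {"slide":[0,0,0],"rotation":[0,0,7]}
    - {"slide":[0,0,0],"rotation":[0,0,7]}
    - {"slide":[0,0,0],"rotation":[0,0,7]}
    - {"slide":[0,0,0],"rotation":[0,0,7]}
    - {"slide":[0,0,0],"rotation":[0,0,7]}
    - {"slide":[0,0,0],"rotation":[0,0,7]}
    - {"slide":[0,0,0],"rotation":[0,0,7]}
    - {"slide":[0,0,0],"rotation":[0,0,7]}
    - {"slide":[0,0,0],"rotation":[0,0,7]}
    - {"slide":[0,0,0],"rotation":[0,0,7]}

```text
time: 4.62
tool_pos: [0.4751, 0.1788, 0.2954]
tool_rot: [0.0, 0.991, 0.135, 0.0]
contact_force: [0.5, 0.1, 0.1]
gripper_width: -0.001
```

jog_arm:
  increments:
    - {"slide":[0,-10,0],"rotation":[0,0,7]}
    - {"slide":[0,-20,0],"rotation":[0,0,7]}
    - {"slide":[0,-20,0],"rotation":[0,0,7]}
    - {"slide":[0,-10,0],"rotation":[0,0,4]}
    - {"slide":[0,0,0],"rotation":[0,0,0]}

```text
time: 5.03
tool_pos: [0.4694, 0.2396, 0.2953]
tool_rot: [-0.0, 0.997, -0.079, -0.0]
contact_force: [-0.5, -0.3, -0.5]
gripper_width: -0.002
```

Run:
```python
from h import *
s=state(); print(s["time"],s["tool_pos"],s["joint_pos"].round(3) if hasattr(s["joint_pos"],"round") else s["joint_pos"],rot().as_matrix().round(3))
f=optics.grab_frame("wrist"); cv2.imwrite("pics/w2.png",f["frame"]); print((-np.array(f["R"]).T@f["t"]).round(3))
np.savez("w2.npz",**f)
for n,z in {"cattle_carrier":.003,"cattle_carrier_tip":.007,"sheep_carrier":.003,"slot":.04,"button_top":.085,"window":.075}.items():
    for r in place_of(n,"wrist")[:3]: print(n,np.round(r["uv"],1),round(r["score"],2),ray(f,r["uv"],z).round(4))
for n in("cattle_carrier","sheep_carrier","reader"):
    for r in silhouettes(n,"wrist")[:3]: print(n,r["bbox"],round(r["score"],2))
```

```text
5.0333 [0.46937237 0.23957552 0.29526088] [ 0.33  -0.214  1.759  0.     1.597  2.06 ] [[ 0.987 -0.158 -0.   ]
 [-0.158 -0.987  0.   ]
 [-0.    -0.    -1.   ]]
[0.542 0.229 0.438]
cattle_carrier [430.8  23.6] 0.77 [0.5917 0.0904 0.003 ]
cattle_carrier [391.3 227.1] 0.66 [0.36   0.1564 0.003 ]
cattle_carrier [262.5 306.6] 0.59 [0.2706 0.3441 0.003 ]
cattle_carrier_tip [434.2 305.3] 0.84 [0.2379 0.11   0.007 ]
cattle_carrier_tip [173.4 177.4] 0.47 [0.4689 0.4149 0.007 ]
sheep_carrier [335.   50.7] 0.74 [0.581  0.1984 0.003 ]
button_top [378.8  16.8] 0.75 [0.5951 0.1617 0.085 ]
cattle_carrier [418.2, 0.0, 450.3, 63.7] 0.98
cattle_carrier [374.9, 197.0, 452.8, 308.6] 0.86
cattle_carrier [245.5, 299.0, 269.1, 306.8] 0.47
sheep_carrier [319.7, 0.0, 351.8, 91.1] 0.68
```

View pics/w2.png

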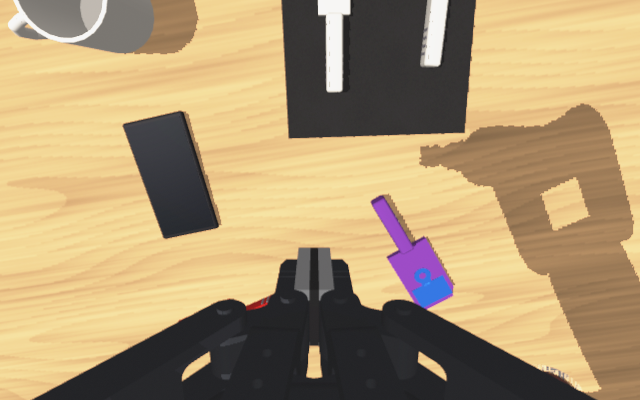

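The view shows the narrow handle at (335,50) and the wide one at (433,30), and the fingers are shut. Now to the reader for the button.

jog_arm:
  increments:
    - {"slide":[5,18,0],"rotation":[0,0,0]}
    - {"slide":[9,35,0],"rotation":[0,0,0]}
    - {"slide":[9,35,0],"rotation":[0,0,0]}
    - {"slide":[9,35,0],"rotation":[0,0,0]}
    - {"slide":[9,35,0],"rotation":[0,0,0]}
    - {"slide":[9,35,0],"rotation":[0,0,0]}
    - {"slide":[9,35,0],"rotation":[0,0,0]}
    - {"slide":[9,35,0],"rotation":[0,0,0]}
    - {"slide":[9,35,0],"rotation":[0,0,0]}
    - {"slide":[9,35,0],"rotation":[0,0,0]}
    - {"slide":[9,35,0],"rotation":[0,0,0]}
    - {"slide":[9,35,0],"rotation":[0,0,0]}
    - {"slide":[9,35,0],"rotation":[0,0,0]}
    - {"slide":[5,18,0],"rotation":[0,0,0]}
    - {"slide":[0,0,0],"rotation":[0,0,0]}
    - {"slide":[0,0,0],"rotation":[0,0,0]}

```text
time: 6.87
tool_pos: [0.513, -0.2316, 0.295]
tool_rot: [-0.0, 0.997, -0.081, -0.0]
contact_force: [0.7, 0.2, -0.3]
gripper_width: 0.001
```

Run:
```python
from h import *
s=state(); print(s["time"],s["tool_pos"],np.round(s["joint_pos"],3),rot().as_matrix().round(3))
f=optics.grab_frame("wrist"); cv2.imwrite("pics/w3.png",f["frame"]); print((-np.array(f["R"]).T@f["t"]).round(3))
np.savez("w3.npz",**f)
for n,z in {"slot":.04,"button_top":.09,"window":.075,"reader":0}.items():
    for r in place_of(n,"wrist")[:3]: print(n,np.round(r["uv"],1),round(r["score"],2),ray(f,r["uv"],z).round(4))
f=optics.grab_frame("top");np.savez("t3.npz",**f)
```

```text
6.8667 [ 0.5130472  -0.23160674  0.29495929] [-0.556 -0.125  1.681  0.     1.587  1.176] [[ 0.987 -0.161 -0.001]
 [-0.161 -0.987  0.001]
 [-0.001 -0.001 -1.   ]]
[ 0.585 -0.243  0.438]
slot [263.5  80.6] 0.66 [ 0.6043 -0.1922  0.04  ]
button_top [256.1  31. ] 0.7 [ 0.6438 -0.2005  0.09  ]
button_top [328.9  16. ] 0.63 [ 0.6453 -0.2658  0.09  ]
window [254.9  33.4] 0.56 [ 0.6445 -0.1971  0.075 ]
reader [268.1  79.8] 0.84 [ 0.6062 -0.1925  0.    ]
reader [488.9  51.2] 0.41 [ 0.5961 -0.4447  0.    ]
```

View pics/w3.png

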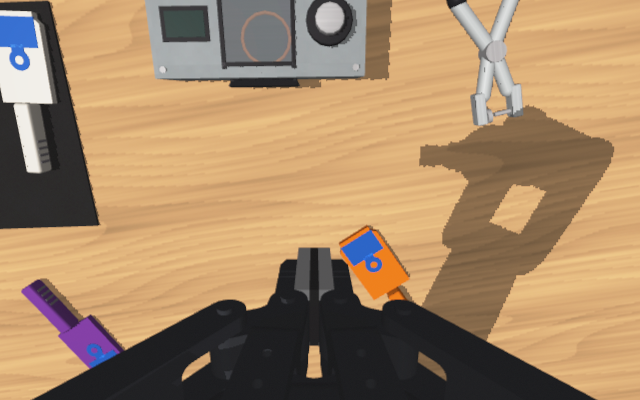

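Reader front edge runs (155,79) to (366,76), the lip is at (265,83), and the button cap is near (330,17).

Run:
```python
from h import *
f=dict(np.load("w3.npz"))
for n,uv,z in[("FL",(154,79),.075),("FR",(366,77),.075),("lipL",(230,87),.054),("lipR",(299,86),.054),("btn",(330,17),.09),("winFL",(221,66),.075),("winFR",(295,66),.075)]:
  print(n,ray(f,uv,z).round(4))
a=ray(f,(154,79),.075);b=ray(f,(366,77),.075);d=b-a;print(np.linalg.norm(d),np.arctan2(d[0],-d[1]), (a+b)/2)
t=dict(np.load("t3.npz"));im=cv2.resize(t["frame"][80:190,220:450],None,fx=3.4,fy=3.4,interpolation=cv2.INTER_CUBIC);cv2.imwrite("pics/t3c.png",im)
```

```text
FL [ 0.6209 -0.0936  0.075 ]
FR [ 0.5901 -0.2938  0.075 ]
lipL [ 0.603  -0.1591  0.054 ]
lipR [ 0.5927 -0.2286  0.054 ]
btn [ 0.6443 -0.2666  0.09  ]
winFL [ 0.622  -0.1596  0.075 ]
winFR [ 0.6107 -0.2287  0.075 ]
0.20257855324175336 -0.15273480110492862 [ 0.60547865 -0.19373615  0.075     ]
```

View pics/t3c.png

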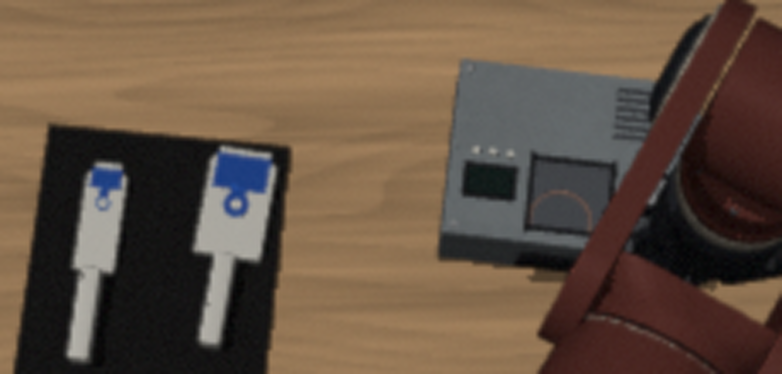

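jog_arm:
  increments:
    - {"slide":[13,1,10],"rotation":[0,0,0]}
    - {"slide":[27,3,28],"rotation":[0,0,0]}
    - {"slide":[27,3,28],"rotation":[0,0,0]}
    - {"slide":[27,3,28],"rotation":[0,0,0]}
    - {"slide":[27,2,28],"rotation":[0,0,0]}
    - {"slide":[13,1,18],"rotation":[0,0,0]}
    - {"slide":[0,0,10],"rotation":[0,0,0]}
    - {"slide":[0,0,0],"rotation":[0,0,0]}

```text
time: 7.83
tool_pos: [0.642, -0.2634, 0.1414]
tool_rot: [-0.001, 0.997, -0.079, -0.003]
contact_force: [-0.1, 0.5, -0.8]
gripper_width: -0.001
```

Run:
```python
from h import *
s=state(); print(s["time"],s["tool_pos"],rot().as_matrix().round(3),s["contact_force"])
f=optics.grab_frame("wrist"); cv2.imwrite("pics/w4.png",f["frame"])
np.savez("w4.npz",**f)
print("proj tcp",proj(f,s["tool_pos"]), "btn pred z.09",proj(f,[.643,-.266,.09]))
for n,z in {"button_top":.09,"window":.075}.items():
    for r in place_of(n,"wrist")[:3]: print(n,np.round(r["uv"],1),round(r["score"],2),ray(f,r["uv"],z).round(4))
f=optics.grab_frame("side"); cv2.imwrite("pics/s4.png",cv2.resize(f["frame"][180:320,300:460],None,fx=4,fy=4))
print(proj(f,s["tool_pos"]))
```

```text
7.8333 [ 0.6420449  -0.26342086  0.14141616] [[ 0.987 -0.158 -0.006]
 [-0.158 -0.987  0.003]
 [-0.006 -0.002 -1.   ]] [-0.11475976  0.50467303 -0.75113243]
proj tcp [315.4892233  265.50907883] btn pred z.09 [319.4007895  221.38437231]
button_top [316.3 226.3] 0.66 [ 0.6403 -0.2638  0.09  ]
[386.55089036 241.88030245]
```

View pics/w4.png

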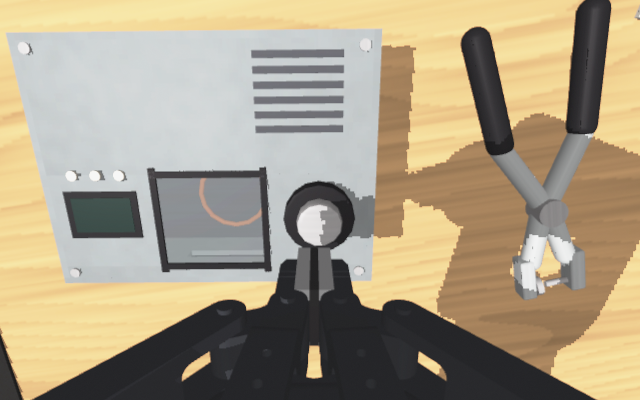

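View pics/s4.png

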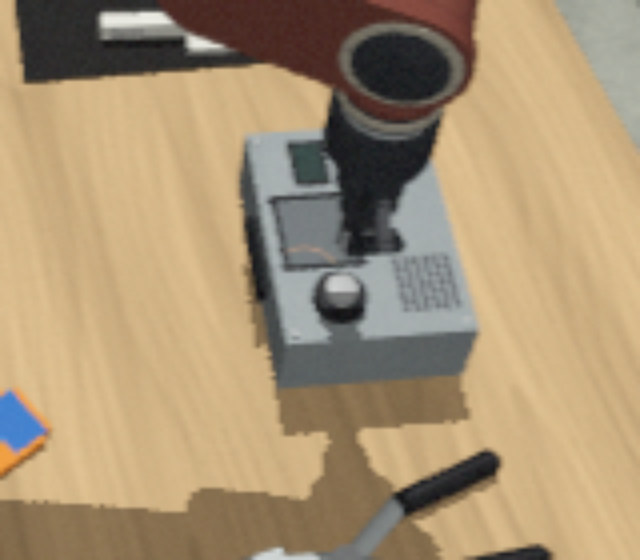

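The button cap at (319,222) matches the predicted (319,221), and the TCP is above it. Descending.

jog_arm:
  increments:
    - {"slide":[1,2,10],"rotation":[0,0,0]}
    - {"slide":[0,0,15],"rotation":[0,0,0]}
    - {"slide":[0,0,10],"rotation":[0,0,0]}
    - {"slide":[0,0,4],"rotation":[0,0,0]}
    - {"slide":[0,0,0],"rotation":[0,0,0]}
    - {"slide":[0,0,0],"rotation":[0,0,0]}

```text
time: 8.53
tool_pos: [0.6437, -0.267, 0.1053]
tool_rot: [-0.0, 0.997, -0.08, -0.001]
contact_force: [0.1, -0.2, 0.2]
gripper_width: 0.007
```

jog_arm:
  increments:
    - {"slide":[0,0,2],"rotation":[0,0,0]}
    - {"slide":[0,0,2],"rotation":[0,0,0]}
    - {"slide":[0,0,0],"rotation":[0,0,0]}

```text
time: 8.78
tool_pos: [0.6443, -0.2673, 0.1024]
tool_rot: [0.0, 0.997, -0.08, 0.0]
contact_force: [0.7, 0.1, 0.5]
gripper_width: -0.001
```

jog_arm:
  increments:
    - {"slide":[0,0,2],"rotation":[0,0,0]}
    - {"slide":[0,0,2],"rotation":[0,0,0]}
    - {"slide":[0,0,0],"rotation":[0,0,0]}

```text
time: 9.03
tool_pos: [0.644, -0.2671, 0.0978]
tool_rot: [-0.0, 0.997, -0.08, -0.0]
contact_force: [0.4, 0.1, -0.4]
gripper_width: 0.0
```

jog_arm:
  increments:
    - {"slide":[0,0,2],"rotation":[0,0,0]}
    - {"slide":[0,0,2],"rotation":[0,0,0]}
    - {"slide":[0,0,0],"rotation":[0,0,0]}

```text
time: 9.28
tool_pos: [0.6443, -0.2673, 0.0944]
tool_rot: [0.0, 0.997, -0.08, 0.0]
contact_force: [-0.5, 0.9, 2.2]
gripper_width: -0.001
```

jog_arm:
  increments:
    - {"slide":[0,0,2],"rotation":[0,0,0]}
    - {"slide":[0,0,2],"rotation":[0,0,0]}
    - {"slide":[0,0,0],"rotation":[0,0,0]}

```text
time: 9.53
tool_pos: [0.6445, -0.2674, 0.0912]
tool_rot: [0.0, 0.997, -0.08, 0.0]
contact_force: [-1.3, 1.4, 4.2]
gripper_width: 0.001
```

jog_arm:
  increments:
    - {"slide":[0,0,2],"rotation":[0,0,0]}
    - {"slide":[0,0,0],"rotation":[0,0,0]}

```text
time: 9.7
tool_pos: [0.6446, -0.2674, 0.0909]
tool_rot: [0.0, 0.997, -0.08, 0.0]
contact_force: [-4.9, 2.5, 11.2]
gripper_width: 0.0
```

jog_arm:
  increments:
    - {"slide":[0,0,1],"rotation":[0,0,0]}
    - {"slide":[0,0,0],"rotation":[0,0,0]}
    - {"slide":[0,0,0],"rotation":[0,0,0]}

```text
time: 9.95
tool_pos: [0.6447, -0.2674, 0.0909]
tool_rot: [0.0, 0.997, -0.08, 0.0]
contact_force: [-6.3, 2.9, 16.2]
gripper_width: 0.002
```

Hard stop reached (force rose 11 to 16 N with no further travel). Lifting off.

jog_arm:
  increments:
    - {"slide":[0,0,-5],"rotation":[0,0,0]}
    - {"slide":[0,0,-5],"rotation":[0,0,0]}
    - {"slide":[0,0,-10],"rotation":[0,0,0]}
    - {"slide":[0,0,-20],"rotation":[0,0,0]}
    - {"slide":[0,0,-30],"rotation":[0,0,0]}
    - {"slide":[0,0,-30],"rotation":[0,0,0]}
    - {"slide":[0,0,-30],"rotation":[0,0,0]}
    - {"slide":[0,0,-15],"rotation":[0,0,0]}
    - {"slide":[0,0,0],"rotation":[0,0,0]}
    - {"slide":[0,0,0],"rotation":[0,0,0]}

```text
time: 10.78
tool_pos: [0.6444, -0.2673, 0.2326]
tool_rot: [0.0, 0.997, -0.08, 0.001]
contact_force: [-0.4, 0.3, -1.4]
gripper_width: 0.004
```

Run:
```python
from h import *
s=state(); print(s["time"],s["tool_pos"],rot().as_matrix().round(3))
f=optics.grab_frame("wrist"); cv2.imwrite("pics/w5.png",f["frame"]); np.savez("w5.npz",**f)
```

```text
10.7833 [ 0.64441358 -0.26731023  0.23256141] [[ 0.987 -0.16   0.001]
 [-0.16  -0.987 -0.001]
 [ 0.001  0.    -1.   ]]
```

View pics/w5.png

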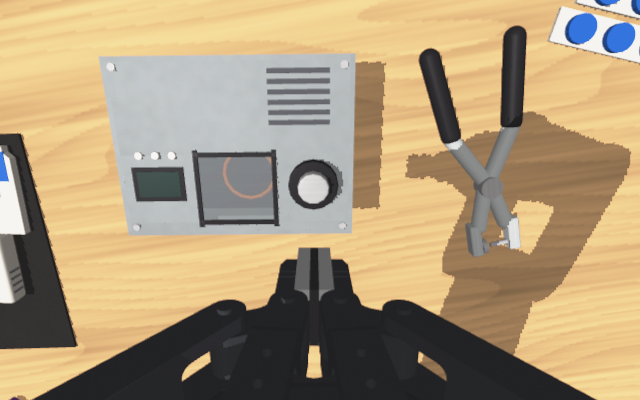

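The reader top corners are at about (99,57), (355,54), (352,233) and (127,235), and the button looks up. I'll fit the reader's pose from them.

Run:
```python
from h import *
from scipy.optimize import least_squares
def fit(fn,pts):
    f=dict(np.load(fn))
    L=np.array([[.15,.1],[.15,-.1],[0,-.1],[0,.1]])
    def res(p):
        c,s=np.cos(p[2]),np.sin(p[2])
        return np.concatenate([proj(f,[p[0]+c*a-s*b,p[1]+s*a+c*b,.075])-q for (a,b),q in zip(L,pts)])
    r=least_squares(res,[.605,-.194,-.15]); print(fn,r.x.round(4),r.fun.round(1))
fit("w5.npz",[(99,57),(355,54),(352,233),(127,235)])
fit("w4.npz",[(8,33),(382,30),(372,280),(65,282)])
```

```text
w5.npz [ 0.606  -0.1932 -0.1511] [-0.8 -0.7  0.3 -0.1 -0.8  0.6  1.4  0.4]
w4.npz [ 0.606  -0.1937 -0.1516] [-1.4 -0.6  1.1 -0.6 -0.4  1.2  0.8  0.9]
```

jog_arm:
  increments:
    - {"slide":[-8,-18,0],"rotation":[0,0,0]}
    - {"slide":[-15,-35,0],"rotation":[0,0,0]}
    - {"slide":[-15,-35,0],"rotation":[0,0,0]}
    - {"slide":[-15,-35,0],"rotation":[0,0,0]}
    - {"slide":[-15,-35,0],"rotation":[0,0,0]}
    - {"slide":[-15,-35,0],"rotation":[0,0,0]}
    - {"slide":[-15,-35,0],"rotation":[0,0,0]}
    - {"slide":[-15,-35,0],"rotation":[0,0,0]}
    - {"slide":[-15,-35,0],"rotation":[0,0,0]}
    - {"slide":[-15,-35,0],"rotation":[0,0,0]}
    - {"slide":[-8,-14,0],"rotation":[0,0,0]}
    - {"slide":[0,0,0],"rotation":[0,0,0]}
    - {"slide":[0,0,0],"rotation":[0,0,0]}
  fingers: 0.5

```text
time: 11.92
tool_pos: [0.5492, 0.0999, 0.2295]
tool_rot: [0.001, 0.997, -0.079, -0.002]
contact_force: [0.1, -1.0, -0.6]
gripper_width: 0.499
```

Run:
```python
from h import *
s=state(); print(s["time"],s["tool_pos"],rot().as_matrix().round(3))
f=optics.grab_frame("wrist"); cv2.imwrite("pics/w6.png",f["frame"]); np.savez("w6.npz",**f)
for n,z in {"cattle_carrier":.003,"cattle_carrier_tip":.007,"sheep_carrier":.003}.items():
    for r in place_of(n,"wrist")[:3]: print(n,np.round(r["uv"],1),round(r["score"],2),ray(f,r["uv"],z).round(4))
```

```text
11.9167 [0.54916839 0.09990979 0.22952168] [[ 0.987 -0.158 -0.004]
 [-0.158 -0.987 -0.001]
 [-0.004  0.001 -1.   ]]
cattle_carrier [317.5 119.6] 0.73 [0.5931 0.0895 0.003 ]
cattle_carrier [292. 326.] 0.6 [0.3582 0.1571 0.003 ]
```

View pics/w6.png

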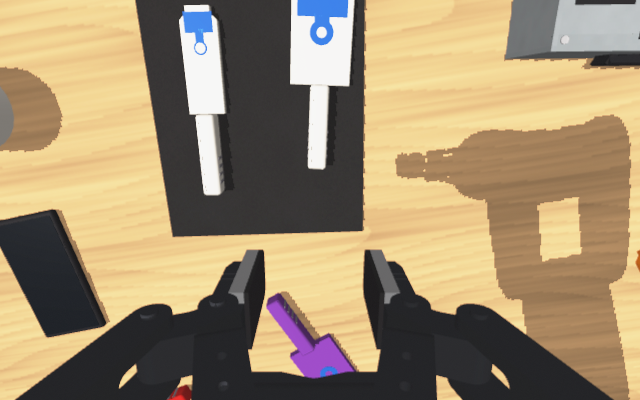

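Wide carrier: handle from (317,168) up to (319,85), blade rear corners at (290,83) and (350,87). It is in line with the tool.

Run:
```python
from h import *
from scipy.optimize import least_squares
f=dict(np.load("w6.npz"))
cv2.imwrite("pics/w6c.png",cv2.resize(f["frame"][0:190,270:380],None,fx=3.1,fy=3.1,interpolation=cv2.INTER_CUBIC))
g=[((-.045,.009,.023),(308,166)),((-.045,-.009,.023),(326,168)),((.035,.028,.011),(290,83)),((.035,-.028,.011),(350,87)),((.035,.009,.023),(310,85)),((.035,-.009,.023),(329,86))]
def res(p):
    c,s=np.cos(p[2]),np.sin(p[2])
    return np.concatenate([proj(f,[p[0]+c*a[0]-s*a[1],p[1]+s*a[0]+c*a[1],a[2]])-q for a,q in g])
r=least_squares(res,[.593,.09,-.2],loss="soft_l1"); print(r.x.round(4),r.fun.round(1))
```

```text
[ 0.5913  0.089  -0.1933] [-0.4  3.1 -0.2  1.8  0.4  0.6 -1.  -1.2  0.2 -0.8  0.7 -1.1]
```

View pics/w6c.png

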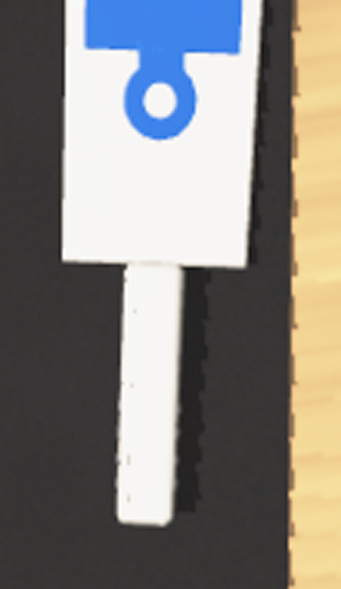

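jog_arm:
  increments:
    - {"slide":[8,1,10],"rotation":[0,0,2]}
    - {"slide":[14,1,25],"rotation":[0,0,0]}
    - {"slide":[14,1,30],"rotation":[0,0,0]}
    - {"slide":[10,1,35],"rotation":[0,0,0]}
    - {"slide":[3,0,35],"rotation":[0,0,0]}
    - {"slide":[0,0,25],"rotation":[0,0,0]}
    - {"slide":[0,0,10],"rotation":[0,0,0]}
    - {"slide":[0,0,0],"rotation":[0,0,0]}
    - {"slide":[0,0,0],"rotation":[0,0,0]}

```text
time: 12.87
tool_pos: [0.5983, 0.0856, 0.0628]
tool_rot: [0.0, 0.995, -0.098, 0.0]
contact_force: [0.6, 0.3, 0.5]
gripper_width: 0.496
```

Run:
```python
from h import *
s=state(); print(s["time"],s["tool_pos"],rot().as_matrix().round(4),s["contact_force"])
f=optics.grab_frame("wrist"); cv2.imwrite("pics/w7.png",f["frame"]); np.savez("w7.npz",**f)
c,sn=np.cos(-.193),np.sin(-.193)
for x in(-.045,.005,.035):print(proj(f,[.592+c*x,.089+sn*x,.023]))
for a in((.035,.028),(.035,-.028),(.13,0)):print(proj(f,[.592+c*a[0]-sn*a[1],.089+sn*a[0]+c*a[1],.011]))
```

```text
12.8667 [0.59834537 0.08563765 0.06278042] [[ 9.808e-01 -1.949e-01  2.000e-04]
 [-1.949e-01 -9.808e-01 -0.000e+00]
 [ 2.000e-04 -0.000e+00 -1.000e+00]] [0.57179226 0.29631922 0.49791744]
[311.68587189 314.08783086]
[311.29326474 234.7915774 ]
[311.02876424 181.36947726]
[260.62515785 176.3177403 ]
[361.73247313 176.04790479]
[310.24245759 -17.98957144]
```

View pics/w7.png

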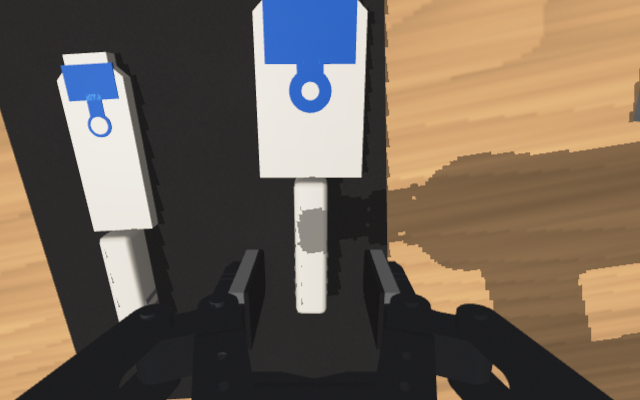

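The prediction matches the picture (blade corners 260 and 361 at row 177). Descend and grip.

jog_arm:
  increments:
    - {"slide":[0,-2,15],"rotation":[0,0,0]}
    - {"slide":[0,0,20],"rotation":[0,0,0]}
    - {"slide":[0,0,14],"rotation":[0,0,0]}
    - {"slide":[0,0,6],"rotation":[0,0,0]}
    - {"slide":[0,0,0],"rotation":[0,0,0]}
    - {"slide":[0,0,0],"rotation":[0,0,0]}

```text
time: 13.42
tool_pos: [0.5988, 0.0882, 0.0081]
tool_rot: [-0.0, 0.995, -0.097, 0.0]
contact_force: [0.1, 1.5, -0.8]
gripper_width: 0.497
```

jog_arm:
  increments:
    - {"slide":[0,0,0],"rotation":[0,0,0]}
    - {"slide":[0,0,0],"rotation":[0,0,0]}
    - {"slide":[0,0,0],"rotation":[0,0,0]}
    - {"slide":[0,0,0],"rotation":[0,0,0]}
    - {"slide":[0,0,0],"rotation":[0,0,0]}
    - {"slide":[0,0,0],"rotation":[0,0,0]}
    - {"slide":[0,0,0],"rotation":[0,0,0]}
    - {"slide":[0,0,0],"rotation":[0,0,0]}
  fingers: 0

```text
time: 14.08
tool_pos: [0.5996, 0.0883, 0.009]
tool_rot: [-0.0, 0.995, -0.097, 0.001]
contact_force: [-1.0, -0.1, 6.0]
gripper_width: 0.19
```

jog_arm:
  increments:
    - {"slide":[0,0,-3],"rotation":[0,0,0]}
    - {"slide":[0,0,-8],"rotation":[0,0,0]}
    - {"slide":[0,0,-12],"rotation":[0,0,0]}
    - {"slide":[0,0,-12],"rotation":[0,0,0]}
    - {"slide":[0,0,-12],"rotation":[0,0,0]}
    - {"slide":[0,0,-8],"rotation":[0,0,0]}
    - {"slide":[0,0,-3],"rotation":[0,0,0]}
    - {"slide":[0,0,0],"rotation":[0,0,0]}
    - {"slide":[0,0,0],"rotation":[0,0,0]}
    - {"slide":[0,0,0],"rotation":[0,0,0]}

```text
time: 14.92
tool_pos: [0.5977, 0.0882, 0.0646]
tool_rot: [0.0, 0.995, -0.097, -0.001]
contact_force: [0.2, -0.3, -0.2]
gripper_width: 0.188
```

Run:
```python
from h import *
s=state(); print(s["time"],s["tool_pos"],rot().as_matrix().round(4),s["contact_force"],s["ft_torque"],s["gripper_width"])
f=optics.grab_frame("wrist"); cv2.imwrite("pics/w8.png",f["frame"]); np.savez("w8.npz",**f)
R=rot().as_matrix();p=np.array(s["tool_pos"])
# expected carrier if unchanged relative to grasp TCP
c,sn=np.cos(-.193),np.sin(-.193); dz=p[2]-.009
off=p-np.array([.5996,.0883,.009])
for a in((.035,.028,.011),(.035,-.028,.011),(.12,.028,.011),(.12,-.028,.011),(.13,0,.011)):
  print(a,proj(f,np.array([.592+c*a[0]-sn*a[1],.089+sn*a[0]+c*a[1],a[2]])+off))
f=optics.grab_frame("side"); cv2.imwrite("pics/s8.png",cv2.resize(f["frame"][100:240,260:440],None,fx=4,fy=4))
```

```text
14.9167 [0.59767468 0.08821609 0.06456015] [[ 9.81e-01 -1.94e-01 -1.30e-03]
 [-1.94e-01 -9.81e-01 -1.00e-04]
 [-1.30e-03  3.00e-04 -1.00e+00]] [ 0.23032521 -0.34537351 -0.15302389] [ 0.01988753  0.03525489 -0.01316982] 0.1883613004214575
(0.035, 0.028, 0.011) [249.25298038 207.51518066]
(0.035, -0.028, 0.011) [385.4339152  207.26676524]
(0.12, 0.028, 0.011) [235.94917637 -28.30922146]
(0.12, -0.028, 0.011) [399.34175747 -28.58427546]
(0.13, 0, 0.011) [317.69328434 -62.53792181]
```

View pics/w8.png

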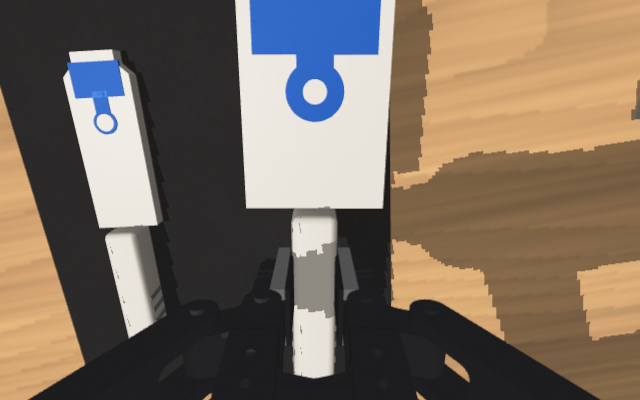

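View pics/s8.png

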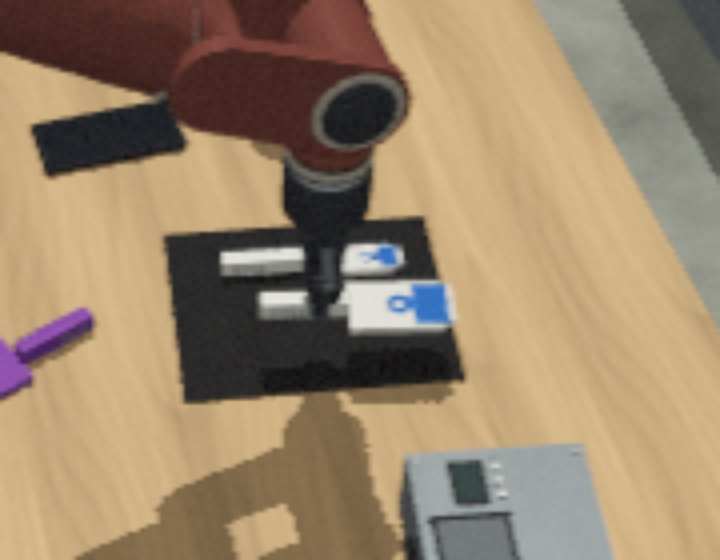

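The carrier is held level and undisturbed (blade corners 247 and 383, within 2 px of prediction). Now retreat, turn by -2.4° and cross to in front of the slot.

jog_arm:
  increments:
    - {"slide":[-10,0,0],"rotation":[0,0,-2.4]}
    - {"slide":[-25,0,0],"rotation":[0,0,0]}
    - {"slide":[-30,0,0],"rotation":[0,0,0]}
    - {"slide":[-30,0,0],"rotation":[0,0,0]}
    - {"slide":[-30,0,0],"rotation":[0,0,0]}
    - {"slide":[-10,5,0],"rotation":[0,0,0]}
    - {"slide":[0,20,0],"rotation":[0,0,0]}
    - {"slide":[5,32,0],"rotation":[0,0,0]}
    - {"slide":[6,32,0],"rotation":[0,0,0]}
    - {"slide":[6,32,0],"rotation":[0,0,0]}
    - {"slide":[6,32,0],"rotation":[0,0,0]}
    - {"slide":[6,32,0],"rotation":[0,0,0]}
    - {"slide":[6,32,0],"rotation":[0,0,0]}
    - {"slide":[5,30,0],"rotation":[0,0,0]}
    - {"slide":[3,20,0],"rotation":[0,0,0]}
    - {"slide":[0,10,0],"rotation":[0,0,0]}
    - {"slide":[0,0,0],"rotation":[0,0,0]}
    - {"slide":[0,0,0],"rotation":[0,0,0]}

```text
time: 16.52
tool_pos: [0.4647, -0.1705, 0.0648]
tool_rot: [-0.001, 0.997, -0.077, -0.001]
contact_force: [0.6, 0.6, -0.2]
gripper_width: 0.188
```

```bash
cat > chk.py <<'E'
from h import *
import sys
tag=sys.argv[1]
s=state(); R=rot(s).as_matrix();p=np.array(s["tool_pos"]); F=np.array([.606,-.1935,0]);ps=-.1515
Rr=Ro.from_euler("z",ps).as_matrix()
# carrier in tool frame
oc=np.array([-.0078,0,.0061]) ; 
tip=p+R@(oc+np.array([.130,0,-.004])); q=Rr.T@(tip-F)
print("t",round(s["time"],2),"tcp",p.round(4),"tip in slot mm",((q-[0,0,.04])*1e3).round(1),"yaw err deg",round(np.degrees(np.arctan2(R[1,0],R[0,0])-ps),2),"R",R[:,2].round(4),"F",np.round(s["contact_force"],1),"T",np.round(s["ft_torque"],2))
f=optics.grab_frame("wrist"); cv2.imwrite(f"pics/w{tag}.png",f["frame"]); np.savez(f"w{tag}.npz",**f)
corners=[(.035,.028,.008),(.035,-.028,.008),(.12,.028,.008),(.12,-.028,.008),(.13,.015,.008),(.13,-.015,.008)]
print("carrier px",[proj(f,p+R@(oc+np.array([a,-b,-c]))).round(0).tolist() for a,b,c in corners])
print("reader px",[proj(f,F+Rr@np.array(v)).round(0).tolist() for v in((0,.1,.075),(0,-.1,.075),(-.007,.034,.049),(-.007,-.034,.049))])
f=optics.grab_frame("side"); cv2.imwrite(f"pics/s{tag}.png",cv2.resize(f["frame"][180:320,270:430],None,fx=4,fy=4,interpolation=cv2.INTER_CUBIC))
np.savez(f"s{tag}.npz",**f)
print("side tip",[((proj(f,p+R@(oc+np.array([.13,y,z])))-[270,180])*4).round(0).tolist() for y,z in((0,-.004),(.015,0),(.015,-.008))],"slotctr",((proj(f,F+[0,0,.04])-[270,180])*4).round(0))
E
python3 chk.py 9
```

```text
t 16.52 tcp [ 0.4647 -0.1705  0.0648] tip in slot mm [-20.9   1.1  22.6] yaw err deg -0.15 R [-9.0e-04  1.1e-03 -1.0e+00] F [ 0.6  0.6 -0.2] T [-0.01  0.03 -0.03]
carrier px [[248.0, 208.0], [384.0, 208.0], [235.0, -27.0], [398.0, -27.0], [272.0, -61.0], [361.0, -61.0]]
reader px [[-17.0, -154.0], [658.0, -156.0], [227.0, -86.0], [410.0, -86.0]]
side tip [[355.0, 240.0], [357.0, 258.0], [358.0, 253.0]] slotctr [378. 254.]
```

View pics/w9.png

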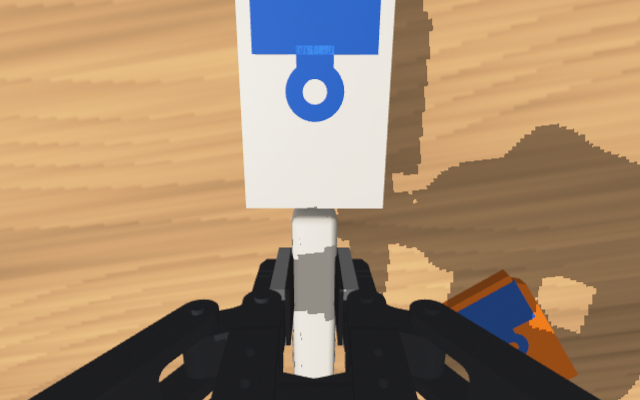

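View pics/s9.png

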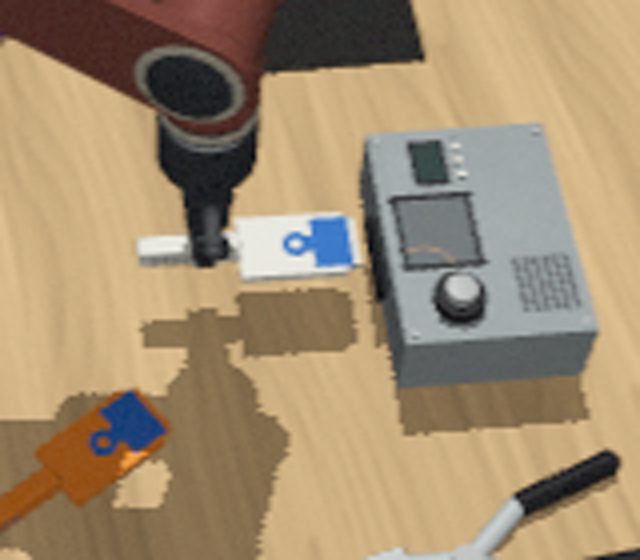

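The tip is 21 mm before the face and 22.6 mm high, as planned. Lower and line up, then check again.

jog_arm:
  increments:
    - {"slide":[0,1,5],"rotation":[0,0,0]}
    - {"slide":[0,0,8],"rotation":[0,0,0]}
    - {"slide":[0,0,7],"rotation":[0,0,0]}
    - {"slide":[0,0,2.5],"rotation":[0,0,0]}
    - {"slide":[0,0,0],"rotation":[0,0,0]}
    - {"slide":[0,0,0],"rotation":[0,0,0]}

```text
time: 17.12
tool_pos: [0.4647, -0.1717, 0.0423]
tool_rot: [-0.0, 0.997, -0.076, -0.0]
contact_force: [0.7, 0.2, -0.1]
gripper_width: 0.193
```

```bash
python3 chk.py 10
```

```text
t 17.12 tcp [ 0.4647 -0.1717  0.0423] tip in slot mm [-20.8   0.    0.1] yaw err deg -0.09 R [-9.e-04  5.e-04 -1.e+00] F [ 0.7  0.2 -0.1] T [0.04 0.05 0.01]
carrier px [[248.0, 208.0], [384.0, 208.0], [235.0, -27.0], [398.0, -27.0], [271.0, -61.0], [361.0, -61.0]]
reader px [[-105.0, -216.0], [740.0, -217.0], [207.0, -119.0], [426.0, -119.0]]
side tip [[353.0, 256.0], [355.0, 274.0], [356.0, 269.0]] slotctr [378. 254.]
```

View pics/s10.png

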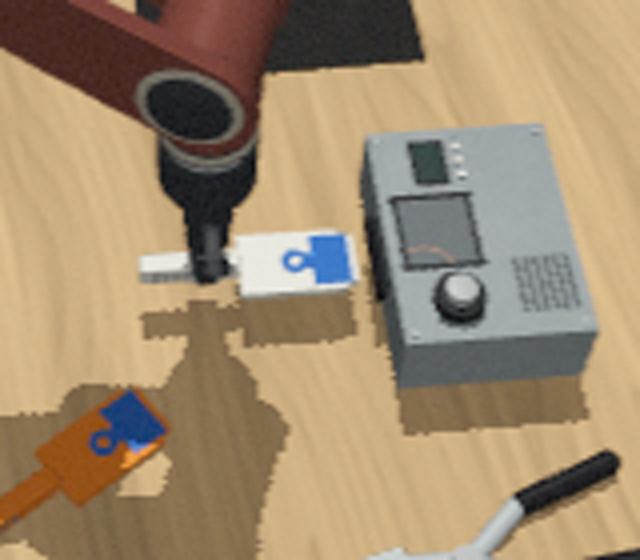

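Run:
```python
from h import *
f=dict(np.load("s10.npz"));s=state(); R=rot(s).as_matrix();p=np.array(s["tool_pos"]); F=np.array([.606,-.1935,0]);Rr=Ro.from_euler("z",-.1515).as_matrix();oc=np.array([-.0078,0,.0061])
im=cv2.resize(f["frame"][210:300,300:430],None,fx=6,fy=6,interpolation=cv2.INTER_CUBIC)
P=lambda X:tuple(int(round(v)) for v in (proj(f,X)+.5-[300,210])*6)
def poly(pts,c): cv2.polylines(im,[np.array([P(x) for x in pts],np.int32)],True,c,1)
poly([p+R@(oc+np.array([a,b,-.008])) for a,b in((.035,.028),(.12,.028),(.13,.018),(.13,-.018),(.12,-.028),(.035,-.028))],(0,0,255))
poly([F+Rr@np.array([a,b,.075]) for a,b in((0,.1),(.15,.1),(.15,-.1),(0,-.1))],(0,255,0))
poly([F+Rr@np.array([-.007,a,b]) for a,b in((.034,.049),(-.034,.049),(-.034,.031),(.034,.031))],(0,255,255))
cv2.imwrite("pics/s10o.png",im)
```

```text
(no output)
```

View pics/s10o.png

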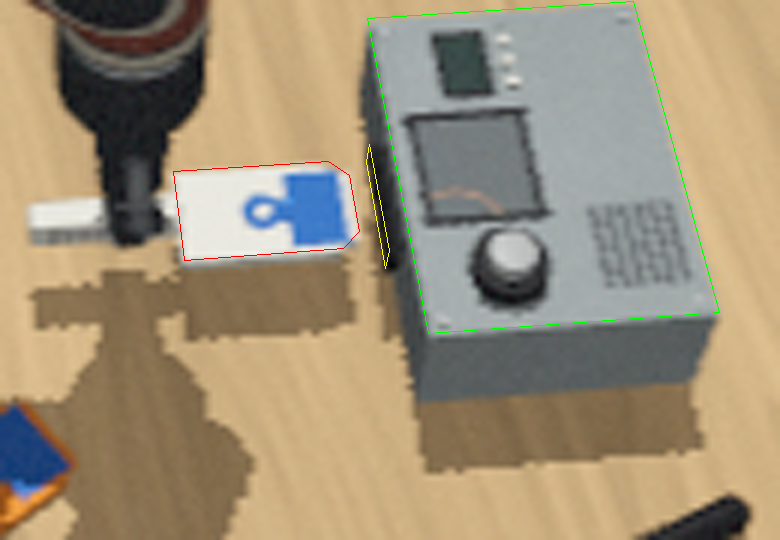

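The overlay fits both blade and reader closely, so I'm inserting slowly.

jog_arm:
  increments:
    - {"slide":[4,0,0],"rotation":[0,0,0]}
    - {"slide":[5,0,0],"rotation":[0,0,0]}
    - {"slide":[4,0,0],"rotation":[0,0,0]}
    - {"slide":[3,0,0],"rotation":[0,0,0]}
    - {"slide":[3,0,0],"rotation":[0,0,0]}
    - {"slide":[2,0,0],"rotation":[0,0,0]}
    - {"slide":[0,0,0],"rotation":[0,0,0]}

```text
time: 17.8
tool_pos: [0.4862, -0.1754, 0.0429]
tool_rot: [0.0, 0.997, -0.076, 0.0]
contact_force: [-0.5, 1.1, -0.7]
gripper_width: 0.194
```

jog_arm:
  increments:
    - {"slide":[2,0,0],"rotation":[0,0,0]}
    - {"slide":[2,0,0],"rotation":[0,0,0]}
    - {"slide":[2,0,0],"rotation":[0,0,0]}
    - {"slide":[2,0,0],"rotation":[0,0,0]}
    - {"slide":[0,0,0],"rotation":[0,0,0]}

```text
time: 18.22
tool_pos: [0.494, -0.1766, 0.0429]
tool_rot: [0.0, 0.997, -0.077, 0.0]
contact_force: [-0.2, -0.3, -1.7]
gripper_width: 0.191
```

jog_arm:
  increments:
    - {"slide":[3,0,0.3],"rotation":[0,0,0]}
    - {"slide":[4,0,0],"rotation":[0,0,0]}
    - {"slide":[4,0,0],"rotation":[0,0,0]}
    - {"slide":[3,0,0],"rotation":[0,0,0]}
    - {"slide":[0,0,0],"rotation":[0,0,0]}

```text
time: 18.63
tool_pos: [0.5082, -0.1788, 0.0427]
tool_rot: [0.0, 0.997, -0.076, 0.0]
contact_force: [-0.7, 0.7, -0.2]
gripper_width: 0.194
```

```bash
python3 chk.py 11
```

```text
t 18.63 tcp [ 0.5082 -0.1788  0.0427] tip in slot mm [23.3 -0.4  0.7] yaw err deg -0.09 R [ 6.e-04 -3.e-04 -1.e+00] F [-0.7  0.7 -0.2] T [-0.03  0.05 -0.  ]
carrier px [[248.0, 208.0], [384.0, 208.0], [235.0, -27.0], [398.0, -27.0], [272.0, -61.0], [361.0, -61.0]]
reader px [[-50.0, -6.0], [681.0, -7.0], [217.0, 35.0], [413.0, 35.0]]
side tip [[407.0, 252.0], [409.0, 271.0], [410.0, 265.0]] slotctr [378. 254.]
```

View pics/w11.png

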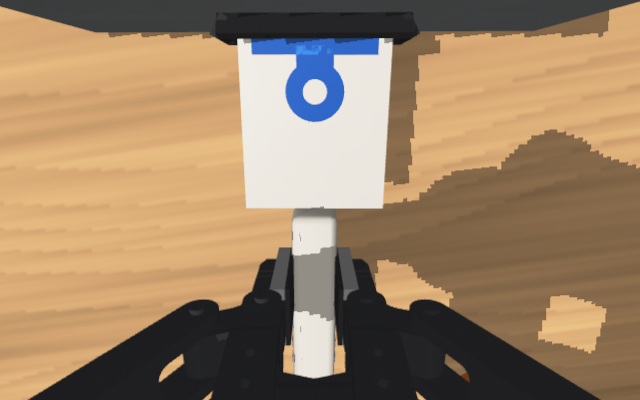

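The blade is in the slot and centred: lip 217–416, blade 238–393. Forces are near zero, so on to full depth.

jog_arm:
  increments:
    - {"slide":[4,0,0],"rotation":[0,0,0]}
    - {"slide":[5,0,0],"rotation":[0,0,0]}
    - {"slide":[5,0,0],"rotation":[0,0,0]}
    - {"slide":[5,0,0],"rotation":[0,0,0]}
    - {"slide":[5,0,0],"rotation":[0,0,0]}
    - {"slide":[3,0,0],"rotation":[0,0,0]}
    - {"slide":[0,0,0],"rotation":[0,0,0]}

```text
time: 19.32
tool_pos: [0.5349, -0.1829, 0.0426]
tool_rot: [0.0, 0.997, -0.076, 0.0]
contact_force: [0.1, 0.6, -0.7]
gripper_width: 0.193
```

jog_arm:
  increments:
    - {"slide":[4,0,0],"rotation":[0,0,0]}
    - {"slide":[5,0,0],"rotation":[0,0,0]}
    - {"slide":[5,0,0],"rotation":[0,0,0]}
    - {"slide":[5,0,0],"rotation":[0,0,0]}
    - {"slide":[4,0,0],"rotation":[0,0,0]}
    - {"slide":[2,0,0],"rotation":[0,0,0]}
    - {"slide":[0,0,0],"rotation":[0,0,0]}
    - {"slide":[0,0,0],"rotation":[0,0,0]}

```text
time: 19.98
tool_pos: [0.5589, -0.1865, 0.0424]
tool_rot: [-0.0, 0.997, -0.077, -0.0]
contact_force: [1.1, -0.1, -1.4]
gripper_width: 0.19
```

```bash
python3 chk.py 12
```

```text
t 19.98 tcp [ 0.5589 -0.1865  0.0424] tip in slot mm [74.5 -0.4  0.3] yaw err deg -0.1 R [-3.e-04  1.e-04 -1.e+00] F [ 1.1 -0.1 -1.4] T [ 0.05  0.03 -0.05]
carrier px [[248.0, 208.0], [384.0, 208.0], [235.0, -27.0], [398.0, -27.0], [272.0, -61.0], [361.0, -61.0]]
reader px [[-3.0, 177.0], [634.0, 176.0], [228.0, 179.0], [403.0, 179.0]]
side tip [[469.0, 248.0], [472.0, 267.0], [473.0, 261.0]] slotctr [378. 254.]
```

View pics/w12.png

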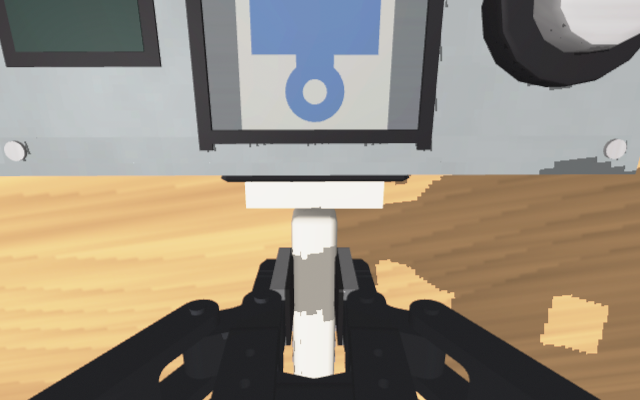

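View pics/s12.png

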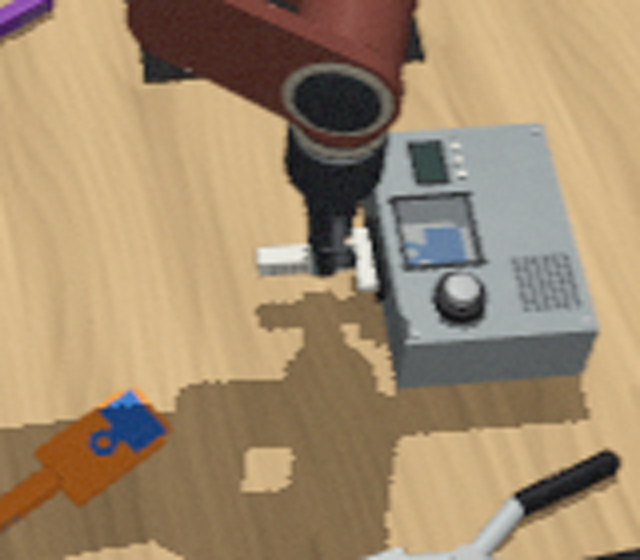

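The tag lies under the window, and the blade's rear edge is about 20 mm outside the face, as expected for a 75 mm tip depth. Settle, then hand in.

jog_arm:
  increments:
    - {"slide":[0,0,0],"rotation":[0,0,0]}
    - {"slide":[0,0,0],"rotation":[0,0,0]}
    - {"slide":[0,0,0],"rotation":[0,0,0]}
    - {"slide":[0,0,0],"rotation":[0,0,0]}
    - {"slide":[0,0,0],"rotation":[0,0,0]}

```text
time: 20.5
tool_pos: [0.5588, -0.1866, 0.0425]
tool_rot: [0.0, 0.997, -0.077, 0.0]
contact_force: [0.4, -0.0, -1.4]
gripper_width: 0.192
```

```bash
python3 -c "
from h import *
s=state();print(s['contact_force'],s['tool_pos'],np.abs(s['joint_vel']).max(),s['gripper_width']);print(manip.job_done())"
```

```text
[ 0.44749474 -0.02872701 -1.41105113] [ 0.5588175  -0.18656419  0.04252035] 0.0011890105488534326 0.19217440576288677
the job is handed in; nothing more can be done
None
```

I pressed the reader's button to its hard stop (about 16 N) and let it up again. Then I gripped the wide white carrier by its handle, lifted it off the mat and slid the blade level through the slot. I handed in at 20.5 s, still holding the carrier.

**Last checks:**
- **Tip position:** worked out at 74.5 mm inside the face, 0.4 mm off centre sideways and 0.3 mm in height, with 0.1° of yaw error. This comes from the arm's pose and my fitted reader and carrier poses, not from a direct measurement.
- **Pictures:** the wrist and side views show the tag under the window, and the button looks up. I had no reading of the button joint itself.
- **Force and rest:** about 1.5 N at the wrist, arm at rest, gripper opening steady at 0.19.
- **Other objects:** I drove clear of the narrow carrier, pliers, phone and mug, and nothing suggests they were touched. I did not re-measure their positions at the end.

**Failed or disagreed:** the first move call was refused as invalid because its rows had no rotation, and nothing moved. An early sideways move went the wrong way and was corrected without touching anything. No check failed or disagreed.

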